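Seat the palette slab in its paint tray

TASK

Slide the white palette slab along the wooden tray, without lifting it off or picking it up, and shuffle it until it drops fully home and flat into its matching recess. Then swing the wooden turn-button across so that it points over the slab and locks it in; leave the bottle, jar and paint tube alone.

Things in the scene. Friction and masses are not known exactly. Their poses are not given: they have to be found in the camera images.
- tray: Fixed wooden tray, 190 mm (x) by 316 mm (y); origin at the centre of its underside, z up. Its flat deck is 24 mm above the table: plain in the +y half; in the -y half a recess 10 mm deep, x -62.5 to 62.5, y -97.5 to -2.5 mm, upright walls. Its (+x, -y) corner is filled by a 45 degree face matching the slab's clipped corner: the slab enters only with its axes along the tray's.
- recess (a point): Centre of the recess's rectangular floor, 14 mm above the tray's underside; at (0, -50 mm) in the tray; axes as the tray. The slab is home when the slab origin lies here (2.5 mm of play all round).
- slab: Loose white ceramic slab, 120 mm (x) by 90 mm (y), 12 mm thick, about 0.3 kg; origin at the centre of the 120 x 90 underside, z up. Its (+x, -y) corner is clipped at 45 degrees, 28 mm along each side. It starts flat on the deck's +y half, up to 17 degrees askew to the tray. Too wide to grasp: push its edges. When home it stands 2 mm above the deck.
- pivot (a point): Pivot of the turn-button, at deck height at (-15, -123.5 mm) in the tray, beyond the recess's -y edge; axes as the tray.
- turnbutton (a joint): Turn-button angle (rad): a flat wooden bar 16 mm wide, reaching 62 mm from the pivot (8 mm behind it), underside 4 mm and top 14 mm above the deck. At 0 it points to the tray's +y, over 36 mm of a seated slab; at 1.57 to the tray's +x, clear of the recess. Travel -0.1 to 2.0; it stays where left, turns with about 0.5 N at the tip, and starts clear at 1.45 to 1.9.
- button_tip (a point): Centre of the upper edge of the turn-button's free end, 62 mm from the pivot, 14 mm above the deck.
- bottle: Bystander: amber bottle, 48 mm wide, 120 mm high, standing on the table beside the tray; origin at the centre of its underside.
- jar: Bystander: clear jar with a steel lid, 70 mm wide, 85 mm high; origin at the centre of its underside.
- tube: Bystander: metal paint tube lying on the table, about 100 mm long, 26 mm thick; origin under its middle, its x along the tube.
Mind the look-alikes: they are no part of the job. Several things have the shape of the slab; the one meant has the colours described above.

How it is judged:
By the outcome, as a careful person would: the job done as asked, in the order asked, and still so for the second after the job is handed in, with the robot touching nothing.
It also fails if it takes over 72 s, if anything falls off the work surface, if the arm or the gripper's body presses on something with over 40 N, if the wrist force passes 120 N, or if a joint passes its speed limit or range.

ROBOT

A 7-joint arm with a two-finger parallel gripper is mounted at the origin on the work surface. World frame = base frame: x ahead of the robot, y to its left, z up, the work surface at z = 0. Lengths are in mm, angles in rad, forces in N, time in s.
With the tool pointing down it reaches from about 400 to 875 mm from the base axis. Payload 4.4 kg.
Tool frame: the origin (TCP) lies at the very end of the fingers, on their centre line; the grasp point (between the pads) lies 19 mm behind it; z points along the fingers, y is the line along which they close (so a half turn about z gives the same grasp; the last joint's range is limited). The gripper opens to 85 mm and grips with 20 to 120 N. Pads are 22 mm wide; open, the fingers measure 114 mm over their backs; the gripper's body (76 mm by 85 mm) begins 54 mm behind the grasp point. The pads swing forward as they close: fully open they stand 13 mm farther back than shut.
Start: joints at [-0.066, 0.628, 0.038, 1.517, -0.027, 0.996, -0.02], TCP at [650.014, 0.027, 231.313] pointing down, gripper open.
Joint ranges: [-3.06, 3.06], [-0.37, 2.12], [-1.25, 1.32], [0.18, 2.47], [-1.1, 4.24], [0.23, 1.98], [-2.94, 2.94]. Speed limits (rad/s): [2.57, 2.57, 3.14, 3.14, 3.14, 3.14, 3.14].

INTERFACE

Orientations are given as [roll, pitch, yaw] about the fixed x, y, z axes, in that order (R = Rz(yaw) Ry(pitch) Rx(roll)).
In Python, from cell import sensors, get_image, camera_params, order gives the robot as it stands.
- The arm moves only by the shell command python3 -m inch 'ROWS' [OPENING]. ROWS is JSON, a list that holds one entry, the list of rows, each a list of 4 numbers: the shift along the tool's x, y, z in cm, then the turn about the tool's z in degrees. A call has 1 to 8 rows; each row is the pose to reach, as a shift and turn from the pose commanded when the call began, along the tool's axes at that moment; what a row does not reach only later rows make up. A row lasts 1/12 s, in which the tool goes at most 41.7 mm and 7.16 degrees, less where a joint would pass 70% of its speed; a pose out of reach is approached as far as the arm can. A call with a gripper value outside its range is refused whole. OPENING is the finger opening in cm, from 0 to 8.54, set as the call begins (- or left out, the last holds). The fingers move at their own pace and stop on an object; the grip force is fixed at half the most. Time passes only in rows, so rows that repeat a pose let the fingers close. It gives the time, the measured TCP pose, the force, the opening and the grip force at its end, in the units of the state.
- sensors.read_state(): the state, without advancing time (a new reading comes with each control period).
- get_image(name): name is "scene" or "side" or "wrist"; returns the picture (420x560x3 uint8, blue, green, red); there is no depth.
- camera_params(name): a dict with "mtx" (3x3 intrinsics, pixels), "rvec" (rotation vector, rad) and "tvec" (3), from world to camera coordinates, as OpenCV has them. Camera axes: x right, y down, z forward; pixel columns grow to the right and rows downward; lengths in mm; the calibration is good to about 2 mm. A picture is of the moment at which its call begins: read the wrist's pose just before it. camera_params takes no time and is no camera call; for the wrist camera it gives the pose at the moment of the call.
- order.finish_job(): hands the job in; it is judged then, once.
The state is a dict: "clock": time; "qpos": joint angles; "qd": joint speeds; "tau": joint torques, N m; "eef_pos": TCP position; "tool_rot": TCP orientation; "force": force on the tool from outside, world axes, zero at the start; "torque": the same for the moment, N m; "width": finger opening in mm; "gripper_force": force on a finger pad.
Only numpy, scipy, OpenCV 4.12 (cv2) and the standard library are available. Lean on these libraries where they do the work, as an engineer would, in place of code of your own. Each camera call takes 0.05 s, during which the arm holds its last target. There are 200 camera calls.

## Working session

There is one attempt and no reset: what is moved stays moved. The work goes in short steps, Python scripts to look and compute and a shell command to move; the robot and the scene stay as the last step left them, time stands still between calls to the robot, and variables do not carry over. Pictures are saved under pics/ and viewed, at most 10 in all, crops included, and the job is handed in when it is done.

```bash
ls; mkdir -p pics; cat > h.py <<'E'
import numpy as np,cv2
from cell import sensors,get_image,camera_params,order
def cam(n):
    p=camera_params(n);R=cv2.Rodrigues(np.array(p["rvec"],float))[0]
    return np.array(p["mtx"],float),R,np.array(p["tvec"],float).ravel()
def px2w(n,uv,z,c=None):
    K,R,t=c or cam(n);o=-R.T@t
    uv=np.atleast_2d(np.array(uv,float));d=(np.linalg.inv(K)@np.c_[uv,np.ones(len(uv))].T).T@R
    return o+d*((z-o[2])/d[:,2])[:,None]
def w2px(n,P,c=None):
    K,R,t=c or cam(n);q=(np.atleast_2d(np.array(P,float))@R.T+t)@K.T
    return q[:,:2]/q[:,2:]
E
python3 - <<'E'
from h import *
s=sensors.read_state();print(s)
for n in("scene","side","wrist"):
    im=get_image(n);cv2.imwrite(f"pics/{n}0.png",im);K,R,t=cam(n);print(n,(-R.T@t).round(),R[2].round(2),K[0,0])
E
```

```text
pics
{'clock': 0.0, 'qpos': array([-0.06576354,  0.62936534,  0.03844294,  1.51835981, -0.02699073,
        0.99628497, -0.0199787 ]), 'qd': array([-1.31361604e-03, -4.21846397e-05, -7.97528177e-05, -6.46296653e-04,
        2.04902015e-04,  4.18723314e-04, -1.49013455e-04]), 'tau': array([-1.11932164e-03, -5.63405585e+01,  1.22606792e+00, -1.93450052e+01,
        1.09587883e-02,  1.05136272e-02, -8.84369996e-06]), 'eef_pos': array([6.49381905e+02, 2.11536024e-03, 2.30379271e+02]), 'tool_rot': array([-3.13969358e+00,  3.41766664e-05,  1.57078564e+00]), 'force': array([0.7588256 , 0.10103134, 0.38024134]), 'torque': array([0.0467367 , 0.02865774, 0.00614551]), 'gripper_force': 0.0, 'width': 84.98603631191531}
scene [1198.  639.  931.] [-0.52 -0.49 -0.7 ] 474.7776506838073
side [  348. -1039.  1057.] [ 0.13  0.71 -0.69] 468.0499368460103
wrist [651.  73. 374.] [-0.   -0.28 -0.96] 301.75332018743416
```

View pics/scene0.png

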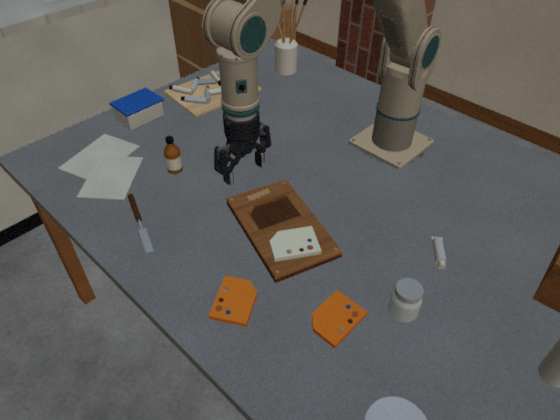

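View pics/wrist0.png

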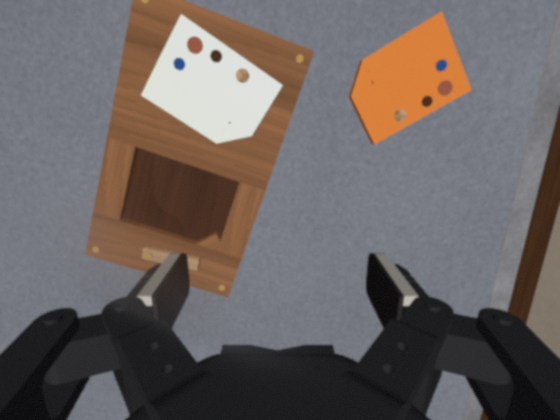

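The wrist view shows the wooden tray (corners near (313,50), (229,296), (86,255)), with the white slab on its deck at about (210,80), the recess at (180,195) and the turn-button at (170,258). 

Slab-shaped candidates in the scene view are white on the tray (295,243), orange at (233,300) and orange at (338,318). The white one is meant because it matches the colour and lies on the tray.

```bash
cat >> h.py <<'E'
from scipy.optimize import least_squares
SL=np.array([[-60,-45],[32,-45],[60,-17],[60,45],[-60,45]],float)
def T2(p,xy):
    c,s=np.cos(p[2]),np.sin(p[2]);return np.atleast_2d(xy)@np.array([[c,s],[-s,c]])+p[:2]
def fitslab(im,n,z,p0,c=None):
    "fit slab top outline by distance to the white-mask contour"
    h=cv2.cvtColor(im,cv2.COLOR_BGR2HSV);m=((h[...,1]<60)&(h[...,2]>150)).astype(np.uint8)
    m=cv2.morphologyEx(m,cv2.MORPH_CLOSE,np.ones((3,3)))
    g=w2px(n,[[*p0[:2],z]],c)[0]
    cs=[k for k in cv2.findContours(m,0,1)[0] if cv2.contourArea(k)>300]
    k=min(cs,key=lambda k:np.hypot(*(k[:,0].mean(0)-g)))
    w=px2w(n,k[:,0],z,c)[:,:2]
    def f(p):
        q=T2(p,SL);a=q;b=np.roll(q,-1,0);D=[]
        for i in range(5):
            e=b[i]-a[i];L=np.hypot(*e);t=np.clip(((w-a[i])@e)/L**2,0,1);D.append(np.hypot(*(w-a[i]-t[:,None]*e).T))
        return np.min(D,0)
    r=least_squares(f,p0,loss="soft_l1",f_scale=1.5,diff_step=1e-4);return r.x,np.median(f(r.x)),k
E
python3 - <<'E'
from h import *
im=cv2.imread("pics/wrist0.png");g=cv2.cvtColor(im,6)
uv=np.array([[313,50],[229,296],[86,255],[135,148],[240,182]],np.float32)
uv=cv2.cornerSubPix(g,uv,(4,4),(-1,-1),(3,30,.01));print(uv)
md=np.array([[95,158],[95,-158],[-95,-158],[-62.5,-2.5],[62.5,-2.5]],float)
W=px2w("wrist",uv,24)[:,:2]
r=least_squares(lambda p:(T2(p,md)-W).ravel(),[580,130,-.3],loss="soft_l1",f_scale=2)
print("tray",r.x,(T2(r.x,md)-W).round(1))
p,e,k=fitslab(im,"wrist",36,[600,200,-.5]);print("slab",p,e)
c,s=np.cos(r.x[2]),np.sin(r.x[2]);d=p[:2]-r.x[:2];print("slab in tray",c*d[0]+s*d[1],-s*d[0]+c*d[1],np.degrees(p[2]-r.x[2]))
for P,z,col in((T2(r.x,[[95,158],[95,-158],[-95,-158],[-95,158]]),24,(0,255,0)),(T2(r.x,[[-62.5,-97.5],[62.5,-97.5],[62.5,-2.5],[-62.5,-2.5]]),24,(255,255,0)),(T2(p,SL),36,(0,0,255)),(T2(r.x,[[-15,-123.5]]),38,(255,0,255))):
    q=w2px("wrist",np.c_[P,np.full(len(P),z)]);cv2.polylines(im,[np.int32(q*16)],True,col,1,4,4) if len(q)>1 else cv2.circle(im,tuple(np.int32(q[0])),2,col)
cv2.imwrite("pics/fit.png",cv2.resize(im[0:300,60:360],None,fx=2,fy=2))
E
```

```text
[[313.2759   50.45657]
 [227.66417 296.60974]
 [ 84.5392  254.32323]
 [135.08408 146.38791]
 [238.90782 182.12189]]
tray [ 5.46318919e+02  1.69267800e+01 -3.35336773e-01] [[-0.  -0.4]
 [-0.1 -0.5]
 [ 0.7  0.3]
 [-0.4 -0.1]
 [-0.2  0.7]]
slab [580.10776306  96.49956536   2.56347561] 0.8924228898890227
slab in tray 5.720404182987892 86.26002042154843 166.089715095561
```

View pics/fit.png

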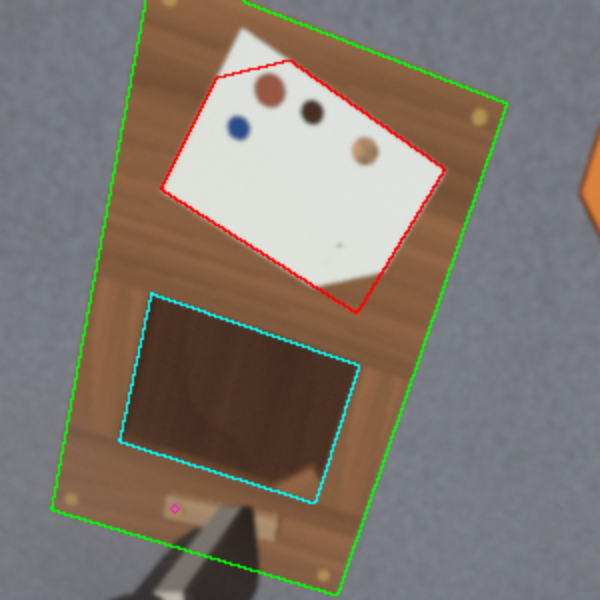

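The crop confirms the white slab on the tray. Its outline fit came out flipped by 180°: the clipped corner is at crop (350,280), so the true yaw is 166.1-180 = -13.9° to the tray. The tray fit agrees with its stated sizes to under 1 mm. The tray is at (546.3, 16.9), yaw -19.2°, and the slab is at tray (5.7, 86.3). I'll check the bystanders' positions and move behind the slab.

```bash
python3 -c "
from h import *
print(px2w('scene',[[404,312],[439,252],[174,171]],0).round())"
python3 -m inch '[[[17.2,-4.3,0,19.2],[17.2,-4.3,0,19.2],[17.2,-4.3,0,19.2],[17.2,-4.3,0,19.2],[17.2,-4.3,0,19.2],[17.2,-4.3,0,19.2],[17.2,-4.3,0,19.2],[17.2,-4.3,0,19.2]]]' 5
```

```text
[[ 538.  410.   -0.]
 [ 317.  371.    0.]
 [ 599. -390.   -0.]]
clock: 0.82
eef_pos: [607.4, 170.0, 231.2]
tool_rot: [3.141, 0.002, 1.234]
force: [-0.6, 0.4, -0.1]
width: 50.4
gripper_force: 0.0
```

```bash
python3 -m inch '[[[0,0,4,0],[0,0,8,0],[0,0,12,0],[0,0,16,0],[0,0,18,0],[0,0,19.5,0],[0,0,20.2,0],[0,0,20.5,0]]]'
python3 -m inch '[[[0,0,0,0],[0,0,0,0]]]'
python3 - <<'E'
from h import *
cv2.imwrite("pics/w1.png",get_image("wrist"))
E
```

```text
clock: 1.48
eef_pos: [606.9, 169.6, 25.0]
tool_rot: [-3.141, 0.002, 1.233]
force: [-0.3, 1.1, 1.1]
width: 50.1
gripper_force: 0.0
clock: 1.65
eef_pos: [608.1, 171.4, 27.4]
tool_rot: [3.14, -0.001, 1.235]
force: [0.3, 0.3, 0.3]
width: 50.0
gripper_force: 0.0
```

View pics/w1.png

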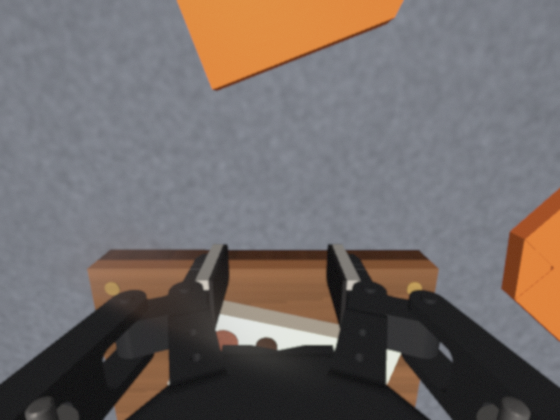

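The tray edge is level in the view, so the tool is aligned with it. Both fingers stand over the deck behind the slab's +y edge, with the slab at (280,330). Next I push 7 cm.

```bash
python3 -m inch '[[[-0.8,0,0,0],[-1.6,0,0,0],[-2.3,0,0,0],[-3,0,0,0],[-3.6,0,0,0],[-4.2,0,0,0],[-4.8,0,0,0],[-5.4,0,0,0]]]'
python3 -m inch '[[[-0.5,0,0,0],[-1,0,0,0],[-1.4,0,0,0],[-1.6,0,0,0],[-1.6,0,0,0],[1,0,0,0],[1,0,-6,0],[4,0,-12,0]]]'
cat >> h.py <<'E'
TR=[546.32,16.93,-.3353]
def intray(p):
    c,s=np.cos(TR[2]),np.sin(TR[2]);d=np.array(p[:2])-TR[:2];return c*d[0]+s*d[1],-s*d[0]+c*d[1]
def look(n,z,tag,p0,show=True):
    im=get_image(n);c=cam(n);p,e,k=fitslab(im,n,z,p0,c)
    print(n,"slab in tray",np.round(intray(p),1),"deg",round(np.degrees(p[2]-TR[2]),1),"err",round(e,2))
    for P,zz,col in((T2(p,SL),z,(0,0,255)),(T2(TR,[[-62.5,-97.5],[62.5,-97.5],[62.5,-2.5],[-62.5,-2.5]]),24,(255,255,0))):
        cv2.polylines(im,[np.int32(w2px(n,np.c_[P,np.full(len(P),zz)],c)*16)],True,col,1,4,4)
    cv2.imwrite(f"pics/{tag}.png",im)
    return p,k
E
python3 - <<'E'
from h import *
p0=[*T2(TR,[[5,40]])[0],TR[2]]
look("scene",36,"s2",p0);look("side",36,"d2",p0);look("wrist",36,"w2",p0)
E
```

```text
clock: 2.37
eef_pos: [589.1, 121.0, 26.5]
tool_rot: [-3.142, -0.001, 1.236]
force: [0.3, 2.5, 1.2]
width: 49.9
gripper_force: 1.2
clock: 3.03
eef_pos: [593.4, 140.6, 103.2]
tool_rot: [-3.133, 0.01, 1.233]
force: [1.0, -0.5, 0.2]
width: 50.2
gripper_force: 0.0
scene slab in tray [12.7 40.6] deg -2.1 err 2.28
side slab in tray [17.2 34.2] deg 2.4 err 2.39
wrist slab in tray [22.5 49.3] deg -15.1 err 6.82
```

```bash
cd pics; python3 -c "
import cv2,numpy as np
a=cv2.resize(cv2.imread('s2.png')[150:300,180:380],None,fx=2,fy=2);b=cv2.resize(cv2.imread('d2.png')[180:330,230:430],None,fx=2,fy=2)
w=cv2.resize(cv2.imread('w2.png'),(400,300))
cv2.imwrite('c2.png',np.vstack([np.hstack([a,b]),np.hstack([w,w*0])]))"
```

```text
(no output)
```

View pics/c2.png

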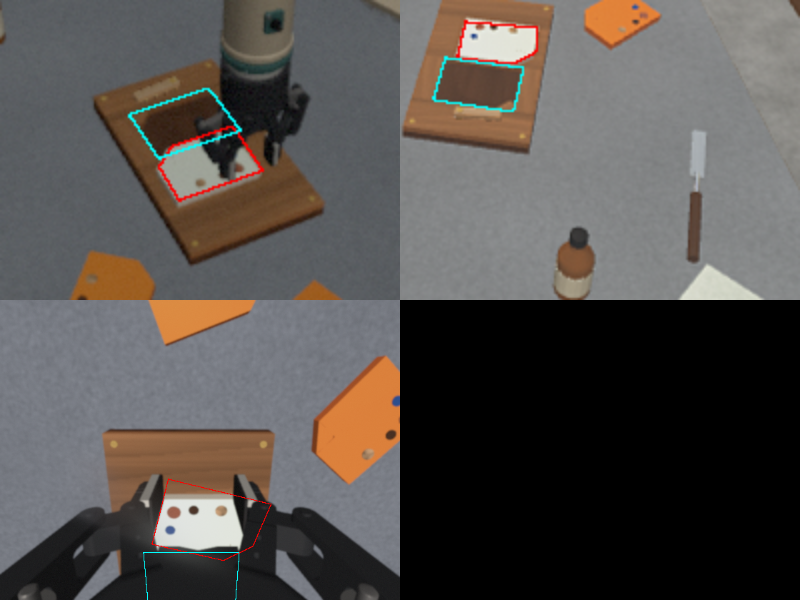

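Rough result: the slab is near tray (13, 40) and almost aligned. The scene and side fits are loosened by the arm and by shading. I'll go to the +x side for a clean wrist view.

```bash
python3 -m inch '[[[-3,3,-3,0],[-6,6,-6,0],[-9,9,-9,0],[-12,10.6,-12,0],[-12.2,10.6,-13,0],[-12.2,10.6,-13,0],[-12.2,10.6,-13,0],[-12.2,10.6,-13,0]]]' 2
python3 - <<'E'
from h import *
p0=[*T2(TR,[[8,40]])[0],TR[2]]
look("wrist",36,"w3",p0)
E
```

```text
clock: 3.85
eef_pos: [655.8, -5.5, 235.2]
tool_rot: [-3.138, 0.001, 1.235]
force: [-0.1, 1.4, -0.7]
width: 19.9
gripper_force: 0.0
wrist slab in tray [16.8 40.6] deg 0.1 err 0.27
```

View pics/w3.png

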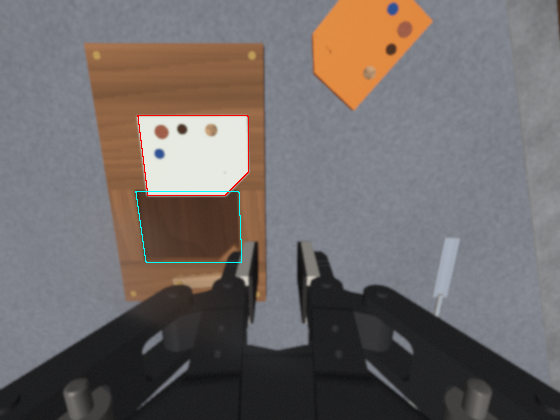

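The wrist view gives a clean fit: slab at tray (16.8, 40.6), 0.1°, with its outline from (138,115) to (249,195). It needs 16.8 mm towards -x. I'll turn the tool 90° and push the +x edge with two narrowly spread fingers.

```bash
python3 -m inch '[[[0.5,0,0,7],[1,0,0,14],[1.5,0,0,21],[2,0,0,28],[2.5,-0.3,0,35],[3,-0.6,0,42],[3.5,-1,0,49],[4,-1,0,50]]]'
python3 -m inch '[[[0,0,2,7],[0,0,4,14],[0,0,6,21],[0,0,8,28],[0,0,10,35],[0,0,12,40],[0,0,13,40],[0,0,13,40]]]'
python3 -m inch '[[[0,0,0,0],[0,0,0,0]]]'
python3 -c "
from h import *
s=sensors.read_state();print(intray(s['eef_pos']),s['eef_pos'],np.degrees(s['tool_rot']),s['qpos'])"
```

```text
clock: 4.57
eef_pos: [659.0, 38.2, 234.6]
tool_rot: [-3.14, 0.005, 0.362]
force: [-0.3, 1.0, -0.7]
width: 20.1
gripper_force: 0.0
clock: 5.23
eef_pos: [658.4, 36.8, 103.2]
tool_rot: [3.139, 0.007, -0.329]
force: [0.2, -0.6, 0.4]
width: 20.0
gripper_force: 0.0
clock: 5.4
eef_pos: [661.8, 35.6, 107.8]
tool_rot: [-3.141, -0.001, -0.333]
force: [0.1, -0.1, 0.1]
width: 20.2
gripper_force: 0.0
(np.float64(102.9210934883391), np.float64(55.66689639662498)) [661.82691642  35.63045716 107.78568531] [-1.79964160e+02 -7.45537816e-02 -1.90559192e+01] [-0.35910727  0.83625386  0.46961747  1.59370684 -0.47464808  0.82583184
 -1.59993897]
```

```bash
python3 -m inch '[[[0,0,3,0],[0,0,5,0],[0,0,6.5,0],[0,0,7.4,0],[0,0,7.7,0],[0,0,7.7,0]]]'
python3 -m inch '[[[0,0,0,0]]]';python3 -m inch '[[[0,0,0,0]]]'; python3 -m inch '[[[-0.2,0,0,0],[-0.4,0,0,0]]]'
python3 -c "
from h import *
s=sensors.read_state();print(intray(s['eef_pos']),s['eef_pos'])"
```

```text
clock: 5.9
eef_pos: [661.3, 35.4, 30.0]
tool_rot: [-3.142, -0.0, -0.335]
force: [1.2, 0.1, 0.1]
width: 19.9
gripper_force: 0.0
clock: 5.98
eef_pos: [662.0, 35.4, 30.9]
tool_rot: [-3.141, -0.002, -0.335]
force: [0.3, -0.0, 0.1]
width: 20.2
gripper_force: 0.0
clock: 6.07
eef_pos: [662.2, 35.4, 31.2]
tool_rot: [-3.141, -0.002, -0.335]
force: [-0.1, -0.5, 0.9]
width: 19.8
gripper_force: 0.0
clock: 6.23
eef_pos: [657.7, 36.9, 30.7]
tool_rot: [-3.141, -0.001, -0.335]
force: [-0.2, -0.5, 0.4]
width: 20.3
gripper_force: 0.0
(np.float64(98.652478932605), np.float64(55.514617439079444)) [657.74590626  36.89125657  30.67681433]
```

```bash
python3 -m inch '[[[-0.5,0,0,0],[-1,0,0,0],[-1.4,0,0,0],[-1.8,0,0,0],[-2.1,0,0,0],[-2.4,0,0,0],[-2.65,0,0,0],[-2.8,0,0,0]]]'
python3 -m inch '[[[0,0,0,0],[0,0,0,0],[0,0,0,0]]]'
python3 -c "
from h import *
s=sensors.read_state();print(intray(s['eef_pos']))"
python3 -m inch '[[[1.5,0,0,0],[3,0,0,0],[3,0,-4,0],[3,0,-8,0],[3,0,-12,0],[3,0,-16,0],[3,0,-20,0],[3,0,-20,0]]]'
python3 -m inch '[[[0.5,4,0,-7],[0.5,4,0,-14],[0.5,4,0,-21],[0.5,4,0,-28],[0.5,4,0,-35],[0.5,4,0,-42],[0.5,4,0,-45],[0.5,4,0,-45]]]'
python3 -m inch '[[[0,0,0,-7],[0,0,0,-14],[0,0,0,-21],[0,0,0,-28],[0,0,0,-35],[0,0,0,-42],[0,0,0,-45],[0,0,0,-45]]]'
python3 -c "
from h import *
p0=[*T2(TR,[[0,40]])[0],TR[2]]
print(intray(sensors.read_state()['eef_pos']));look('wrist',36,'w4',p0)"
```

```text
clock: 6.9
eef_pos: [631.1, 46.1, 30.1]
tool_rot: [-3.141, -0.001, -0.335]
force: [2.4, -0.7, 0.2]
width: 20.1
gripper_force: 1.3
clock: 7.15
eef_pos: [630.9, 46.1, 29.9]
tool_rot: [-3.141, 0.0, -0.335]
force: [1.2, 0.1, 1.4]
width: 19.8
gripper_force: 0.7
(np.float64(70.23747661226201), np.float64(55.36101402091559))
clock: 7.82
eef_pos: [663.0, 35.5, 238.2]
tool_rot: [-3.137, -0.011, -0.335]
force: [1.1, -1.7, -0.0]
width: 19.9
gripper_force: 0.0
clock: 8.48
eef_pos: [649.7, -3.1, 229.1]
tool_rot: [-3.14, 0.002, 0.451]
force: [-0.6, 0.6, -0.4]
width: 19.8
gripper_force: 0.0
clock: 9.15
eef_pos: [650.1, -3.2, 229.3]
tool_rot: [-3.14, 0.0, 1.235]
force: [-0.1, -0.0, -0.5]
width: 19.8
gripper_force: 0.0
(np.float64(104.58287029938995), np.float64(15.143789932622319))
wrist slab in tray [-0.  39.4] deg -0.0 err 0.19
```

View pics/w4.png

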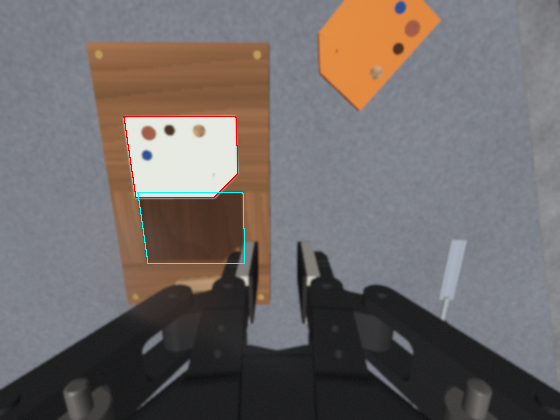

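The slab is at tray (0, 39.4), 0.0°. I'll cross-check the tray fit from this closer view before the final push.

```bash
python3 - <<'E'
from h import *
im=get_image("wrist");c=cam("wrist");g=cv2.cvtColor(im,6)
def pts(l):return w2px("wrist",np.c_[T2(TR,l),np.full(len(l),24)],c)
# edge localisation: sample profiles across tray/recess edges
for nm,a,b,n in(("tray-x",[-95,40],[-95,140],[1,0]),("tray+x",[95,40],[95,140],[1,0]),("tray+y",[-80,158],[80,158],[0,1]),("rec-x",[-62.5,-40],[-62.5,-12],[1,0]),("rec+x",[62.5,-40],[62.5,-12],[1,0])):
    t=np.linspace(-6,6,49);prof=[]
    for f in np.linspace(0,1,25):
        q=np.array(a)*(1-f)+np.array(b)*f;u=pts(q+np.outer(t,n)).astype(np.float32)
        prof.append(cv2.remap(g.astype(np.float32),u[None,:,0],u[None,:,1],1)[0])
    m=np.mean(prof,0);d=np.gradient(cv2.GaussianBlur(m[None],(9,1),0)[0]);i=np.argsort(-abs(d))[0];print(nm,"offset mm",t[i],"grad",d[i].round(2))
E
```

```text
tray-x offset mm 0.25 grad -1.68
tray+x offset mm 2.0 grad 2.82
tray+y offset mm 0.5 grad 1.08
rec-x offset mm 0.25 grad -3.8
rec+x offset mm 0.0 grad 3.29
```

```bash
python3 -m inch '[[[2.5,-3,0,0],[5,-6,0,0],[7.5,-9,0,0],[9,-10.4,0,0],[9,-10.4,0,0],[9,-10.4,4,0],[9,-10.4,8,0],[9,-10.4,8,0]]]' 5
python3 -m inch '[[[0,0,3,0],[0,0,6,0],[0,0,9,0],[0,0,11,0],[0,0,12,0],[0,0,12.3,0],[0,0,12.3,0],[0,0,12.3,0]]]'
python3 -m inch '[[[0,0,0,0],[0,0,0,0]]]'
python3 -c "
from h import *
s=sensors.read_state();print(intray(s['eef_pos']),s['eef_pos'][2])"
```

```text
clock: 9.92
eef_pos: [577.1, 114.6, 143.4]
tool_rot: [-3.131, 0.008, 1.234]
force: [-2.0, -1.0, -0.5]
width: 50.2
gripper_force: 0.0
clock: 10.58
eef_pos: [583.6, 116.0, 28.5]
tool_rot: [3.139, -0.001, 1.235]
force: [0.3, 0.2, 0.6]
width: 50.1
gripper_force: 0.0
clock: 10.75
eef_pos: [583.3, 116.1, 28.4]
tool_rot: [3.139, -0.001, 1.235]
force: [-0.1, -0.5, -0.5]
width: 50.1
gripper_force: 0.0
(np.float64(2.2334161374315116), np.float64(105.84944747386318)) 28.377148977780084
```

```bash
python3 -m inch '[[[-0.4,-0.2,0.2,0],[-1,-0.2,0.2,0],[-1.6,-0.2,0.2,0],[-2.2,-0.2,0.2,0],[-2.8,-0.2,0.2,0],[-3.4,-0.2,0.2,0],[-4,-0.2,0.2,0],[-4.5,-0.2,0.2,0]]]'
python3 -m inch '[[[-0.5,0,0,0],[-1,0,0,0],[-1.5,0,0,0],[-2,0,0,0],[-2.5,0,0,0],[-3,0,0,0],[-3.5,0,0,0],[-4,0,0,0]]]'
python3 -m inch '[[[-0.2,0,0,0],[-0.4,0,0,0],[-0.6,0,0,0],[-0.8,0,0,0],[-1,0,0,0],[-1.2,0,0,0],[-1.4,0,0,0],[-1.4,0,0,0]]]'
python3 -m inch '[[[0,0,0,0],[0,0,0,0]]]'
python3 -c "
from h import *
s=sensors.read_state();print(intray(s['eef_pos']),s['eef_pos'][2])
p0=[*T2(TR,[[0,-50]])[0],TR[2]]
look('side',26,'d5',p0)
cv2.imwrite('pics/c5.png',cv2.resize(cv2.imread('pics/d5.png')[170:290,200:360],None,fx=4,fy=4))"
```

```text
clock: 11.42
eef_pos: [565.7, 73.7, 25.1]
tool_rot: [3.141, -0.001, 1.235]
force: [0.9, 3.7, 1.6]
width: 50.2
gripper_force: 1.9
clock: 12.08
eef_pos: [551.0, 34.8, 24.3]
tool_rot: [-3.14, 0.002, 1.235]
force: [0.9, 1.7, -1.1]
width: 50.1
gripper_force: 0.7
clock: 12.75
eef_pos: [547.4, 22.1, 24.9]
tool_rot: [-3.141, 0.001, 1.235]
force: [0.6, 0.3, -0.1]
width: 49.9
gripper_force: 0.0
clock: 12.92
eef_pos: [547.7, 22.8, 24.9]
tool_rot: [-3.142, 0.0, 1.235]
force: [-0.4, -0.3, 0.1]
width: 49.7
gripper_force: 0.0
(np.float64(-0.6494247048048583), np.float64(5.997801275139784)) 24.936822971691456
side slab in tray [ -0.2 -51.3] deg 0.7 err 0.98
```

View pics/c5.png

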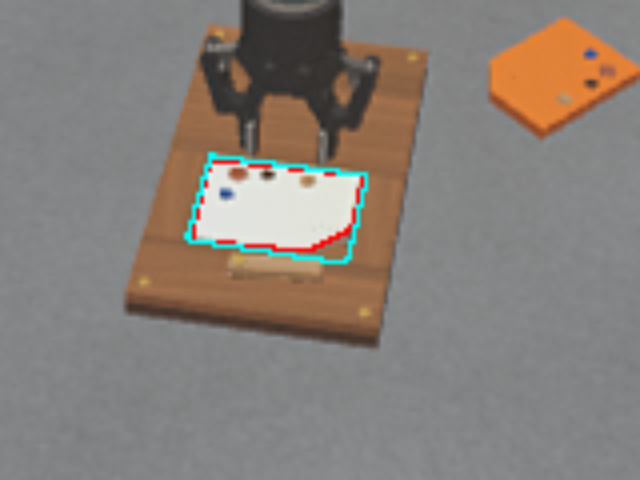

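In the side view the slab fills the cyan recess outline and the contact force is zero, so it looks dropped in. The button runs from crop (230,265) to (322,272). I'll confirm both with the wrist view.

```bash
python3 -m inch '[[[1,0,-1,0],[1,0,-5,0],[1,0,-9,0],[1,0,-13,0],[1,0,-17,0],[1,0,-21,0],[-1,3,-21,0],[-1,3,-21,0]]]' 0
python3 -m inch '[[[-3,2,0,0],[-6,4,0,0],[-9,6,0,0],[-9,6,0,0],[-9,6,0,0],[-9,6,0,0]]]'
python3 - <<'E'
from h import *
s=sensors.read_state();print(intray(s['eef_pos']),s['eef_pos'][2])
im=get_image("wrist").copy();c=cam("wrist")
for z in(26,36):
    p,e,k=fitslab(im,"wrist",z,[*T2(TR,[[0,-50]])[0],TR[2]],c);print(z,np.round(intray(p),1),np.degrees(p[2]-TR[2]).round(1),e)
    w=T2(p,SL);
cv2.imwrite("pics/w6.png",im)
q=w2px("wrist",[[*T2(TR,[[-15,-123.5]])[0],38],[*T2(TR,[[47,-123.5]])[0],38]],c);print(q)
E
```

```text
clock: 13.63
eef_pos: [577.6, -1.6, 238.5]
tool_rot: [3.13, 0.0, 1.231]
force: [0.1, -2.1, -0.4]
width: 0.1
gripper_force: 0.0
clock: 14.13
eef_pos: [599.3, -100.5, 234.2]
tool_rot: [-3.14, -0.0, 1.235]
force: [-0.2, -0.1, -0.3]
width: 0.3
gripper_force: 0.0
(np.float64(88.65610620979396), np.float64(-93.44721933665576)) 234.2035499090548
26 [ -0.5 -48.1] 0.1 0.09085157080501241
36 [  2.2 -47.5] 0.1 1.473004902742502
[[188.94026528 204.45240909]
 [241.53547785 204.58691276]]
```

View pics/w6.png

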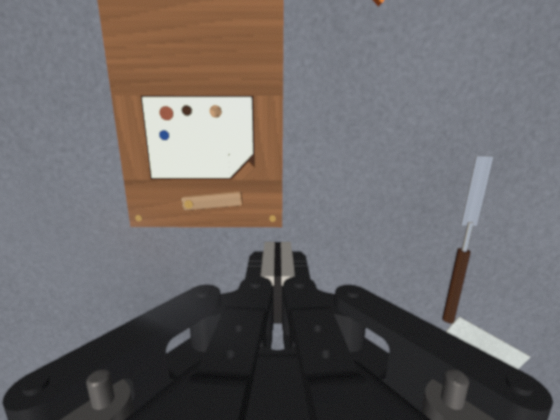

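The slab is home: the fit with its top at z=26 has 0.09 mm error at tray (-0.5, -48.1), 0.1°, against 1.5 mm error if it were still raised. The button runs from pivot (189,204) to tip (241,199), so it is at about 1.48 rad. I'll approach behind it, on the -y side, with the fingers closed.

```bash
python3 -m inch '[[[-2.8,-2.7,0,0],[-5.6,-5,0,0],[-5.6,-5,0,0],[-5.6,-5,4,0],[-5.6,-5,8,0],[-5.6,-5,12,0],[-5.6,-5,15,0],[-5.6,-5,15,0]]]'
python3 -m inch '[[[0,0,2,0],[0,0,3.5,0],[0,0,4.5,0],[0,0,5,0],[0,0,5.2,0],[0,0,5.2,0],[0,0,5.2,0]]]'
python3 -c "
from h import *
s=sensors.read_state();print(intray(s['eef_pos']),s['eef_pos'][2])"
```

```text
clock: 14.85
eef_pos: [530.0, -134.3, 79.6]
tool_rot: [-3.13, 0.0, 1.238]
force: [-0.7, 0.1, -0.6]
width: -0.0
gripper_force: 0.0
clock: 15.43
eef_pos: [534.9, -137.3, 33.9]
tool_rot: [3.14, -0.0, 1.236]
force: [0.2, 0.2, 1.4]
width: -0.1
gripper_force: 0.0
(np.float64(40.01827451829824), np.float64(-149.42366706563087)) 33.882617475640515
```

```bash
python3 -m inch '[[[0,0,0.25,0],[0.8,0,0.25,0],[1.5,0,0.25,0],[2.2,0,0.25,0],[2.8,-0.2,0.25,0],[3.35,-0.4,0.25,0],[3.9,-0.8,0.25,0],[4.3,-1.1,0.25,0]]]'
python3 -m inch '[[[0.4,-0.5,0,0],[0.75,-1,0,0],[1,-1.5,0,0],[1.2,-2.1,0,0],[1.2,-2.4,0,0],[1.2,-2.4,0,0],[1.2,-2.4,0,0]]]'
python3 -c "
from h import *
s=sensors.read_state();print(intray(s['eef_pos']),s['eef_pos'][2])"
python3 -m inch '[[[0,1,0,0],[0,2,0,0],[0,2,-4,0],[0,4,-8,0],[0,8,-12,0],[0,8,-16,0],[0,8,-20,0],[0,8,-20,0]]]'
python3 -m inch '[[[0,0,0,0],[0,0,0,0],[0,0,0,0],[0,0,0,0]]]'
python3 - <<'E'
from h import *
im=get_image("wrist").copy();c=cam("wrist")
q=w2px("wrist",[[*T2(TR,[[-15,-123.5]])[0],38],[*T2(TR,[[-15,-61.5]])[0],38]],c);print(q)
cv2.imwrite("pics/w7.png",cv2.resize(im[0:300,60:360],None,fx=2,fy=2))
E
```

```text
clock: 16.1
eef_pos: [538.2, -91.9, 30.5]
tool_rot: [3.141, -0.0, 1.237]
force: [1.3, -0.5, 0.3]
width: -0.1
gripper_force: 0.5
clock: 16.68
eef_pos: [518.2, -74.0, 30.3]
tool_rot: [-3.14, 0.001, 1.236]
force: [0.6, 0.0, -0.6]
width: -0.1
gripper_force: 0.0
(np.float64(3.388681725903318), np.float64(-95.12928093136246)) 30.26130183589651
clock: 17.35
eef_pos: [598.4, -102.1, 236.7]
tool_rot: [3.132, -0.001, 1.234]
force: [1.4, -0.1, -0.8]
width: -0.3
gripper_force: 0.0
clock: 17.68
eef_pos: [593.2, -100.0, 228.4]
tool_rot: [-3.137, 0.001, 1.236]
force: [-0.0, 0.7, -0.1]
width: 0.2
gripper_force: 0.0
[[192.48772287 203.66646243]
 [187.99948343 149.71500558]]
```

View pics/w7.png

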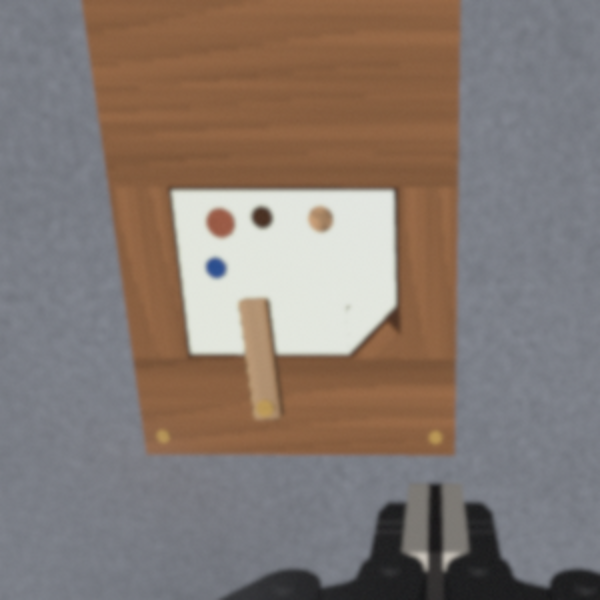

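The slab is flat in the recess, and the button tip at crop (254,299), full-picture (187,149.5), matches the predicted position for angle 0 at (188,149.7). The robot is clear of everything, so I'm handing in.

```bash
python3 -c "
from cell import order;print(order.finish_job())"
```

```text
the job is handed in; nothing more can be done
None
```

The white slab is flat in its recess, the turn-button points over it at about 0 rad, the bystanders are untouched, and the job is handed in at about 18 s.

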